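Raise the fume cabinet's window and start its fan

TASK

Get the clear fume cabinet ready for soldering: push its counterweighted sliding window up the sloping front, from beneath the lip, until the lip's lower edge is level with the brass pointer on the cabinet's rail, and leave it there. Then push the toggle lever on top of the fan unit fully over to its other side, away from the robot. It is all done by pushing with the fingertips: do not pick up or shift the pointer, or the jar, spool, bottle and tape roll that stand around the cabinet.

Things in the scene. Friction and masses are not known exactly. Their poses are not given: they have to be found in the camera images.
- cabinet: Clear fume cabinet in an aluminium frame, fixed, 360 mm deep, 365 mm wide over the rear weight tubes, 330 mm tall. Origin: centre of its underside; x from its front (robot side) to its back, y left, z up. Its front slopes: from a 50 mm high kerb at x = -180 mm it rises away from the robot at 50 degrees to the bench for 360 mm, between 22 mm wide rails at y = +-155 mm.
- window (a joint): How far the window has slid up the slope, m: 0 closed (down on the kerb), 0.19 upper stop; it starts within 0.04. It slides along the slope only, weighs about 0.7 kg, is counterweighted and stays where it is left; about 3 N along the slope moves it.
- lip_edge (a point): Middle of the outer lower edge of the window's grey lip. Frame: x up the slope (the way it slides), y to the left along the lip, z square out of the pane. Lip 250 mm long, standing 34 mm out of the pane; its flat underside faces down the slope in the plane x = 0 (z = 0 to -32 mm) and the space beneath it is free. Above, it tapers into the pane over 105 mm.
- pointer (a joint): Where the brass pointer is clamped on the left rail, m, on the same scale as window: the lip's lower edge is level with the pointer's tip when the two values are equal. 0.09 to 0.15. It is stiff and must stay put.
- pointer_tip (a point): Tip of the brass pointer, a 22 x 26 mm clip on the left (+y) rail with a flat arrowhead pointing in to the window. Axes as lip_edge: x up the slope, y left, z square out of the pane. It lies 131 mm to the left of the middle of the lip and 13 mm nearer to the pane than the lip's edge.
- fan_unit: Extractor fan unit: fixed grey box 130 mm (x) x 100 mm (y) x 80 mm tall with dark grilles, to the left or right of the cabinet, one toggle lever on top. Origin: centre of its underside; x away from the robot, z up. A soldering station of the same size, with no lever, stands on the cabinet's other side.
- fan_toggle (a joint): Angle of the fan unit's toggle lever, rad: 0 is off (leaning to the unit's -x, towards the robot), 1.0 is fully over (leaning to its +x). It stays where it is left and moves with a light push.
- fan_toggle_tip (a point): Centre of the 26 mm steel ball on the end of the fan unit's toggle lever. The lever is 60 mm from pivot to ball centre; its pivot lies 102 mm above the bench over the middle of the unit, on a black block 70 mm (x) x 50 mm x 25 mm. The ball swings in the unit's x-z plane from 29 mm on the robot's side of the pivot to 29 mm beyond it, 53 to 60 mm above it.
- flux_jar: Small flux jar, 48 mm across, 50 mm tall, loose; leave it alone. Origin: centre of its underside.
- solder_spool: Solder spool standing on its end, 54 mm across, 44 mm tall, loose; leave it alone. Origin: centre of its underside.
- alcohol_bottle: White bottle, 52 mm across, 130 mm tall, loose; leave it alone. Origin: centre of its underside.
- tape_roll: Roll of amber tape lying flat, 60 mm across, 20 mm tall, loose; leave it alone. Origin: centre of its underside.
There are look-alikes about, which are no part of the job. What is shaped like the fan_unit but blue or pink is not meant.

How it is judged:
By the outcome, as a careful person would: the job done as asked, in the order asked, and still so for the second after the job is handed in, with the robot touching nothing.
It also fails if it takes over 53 s, if anything falls off the work surface, if the arm or the gripper's body presses on something with over 40 N, if the wrist force passes 120 N, or if a joint passes its speed limit or range.

ROBOT

A 6-joint arm with a two-finger parallel gripper is mounted at the origin on the work surface. World frame = base frame: x ahead of the robot, y to its left, z up, the work surface at z = 0. Lengths are in m, angles in rad, forces in N, time in s.
With the tool pointing down it reaches from about 0.275 to 1 m from the base axis. Payload 8.4 kg.
Tool frame: the origin (TCP) lies at the very end of the fingers, on their centre line; the grasp point (between the pads) lies 19 mm behind it; z points along the fingers, y is the direction in which the jaws open and shut (so a half turn about z gives the same grasp; the last joint's range is limited). The gripper opens to 85 mm and grips with 20 to 120 N. Pads are 22 mm wide; open, the fingers measure 114 mm over their backs; the gripper's body (76 mm by 85 mm) begins 54 mm behind the grasp point. The pads swing forward as they close: fully open they stand 13 mm farther back than shut.
Start: joints at [-1.28, 0.353, 1.633, -0, 1.155, -0.002], TCP at [0.18, -0.598, 0.231] pointing down, gripper open.
Joint ranges: [-2.63, 2.63], [-0.92, 2.1], [0.06, 2.66], [-1.3, 4.44], [0, 2.69], [-3.02, 3.02]. Speed limits (rad/s): [2.22, 2.22, 2.79, 3.14, 3.14, 3.14].

INTERFACE

Orientations are given as [roll, pitch, yaw] about the fixed x, y, z axes, in that order (R = Rz(yaw) Ry(pitch) Rx(roll)).
In Python, from cell import ctrl gives the robot as it stands.
- The arm moves only by the tool play_rows, never from a script. Its argument "increments" is a list of rows, each an object with "fingers": the closure, from 0 (fully open) to 1 (shut); "xyz": the shift along the tool's x, y, z in units of 40 mm (1.0 is 40 mm), a list of three; "delta_rot": the turn, a rotation vector about the tool's x, y, z in degrees, a list of three. In form: [{"fingers": fingers, "xyz": [x, y, z], "delta_rot": [rx, ry, rz]}, ...]. A call has 1 to 10 rows; each row shifts and turns the pose as measured when the row begins, along the tool's axes as they then stand; what a row does not reach is not made up. A row lasts 1/12 s, in which the tool goes at most 41.7 mm and 7.16 degrees, less where a joint would pass 70% of its speed; a pose out of reach is approached as far as the arm can. A call is refused whole if a number of a shift passes 1 or a number of a turn 7.16, either way. A call with a gripper value outside its range is refused whole. The fingers move at their own pace and stop on an object; "newtons" is the grip in N (left out, the last holds). Time passes only in rows, so rows that do not move let the fingers close. It gives the time, the measured TCP pose, the force and the opening at its end, in the units of the state.
- ctrl.get_obs(): the state, without advancing time (a new reading comes with each control period).
- ctrl.camera(name): name is "scene" or "top"; returns the picture (400x640x3 uint8, red, green, blue); there is no depth.
- ctrl.camera_info(name): a dict with "camera_matrix" (3x3 intrinsics, pixels), "distortion" ([k1, k2, p1, p2, k3] as OpenCV has them; the pictures are not rectified), "xyz" and "orientation" of the camera in the world. Camera axes: x right, y down, z forward; pixel columns grow to the right and rows downward; lengths in m; the calibration is good to about 2 mm. A picture is of the moment at which its call begins. camera_info takes no time and is no camera call.
- ctrl.job_done(): hands the job in, once; it reports no verdict.
The state is a dict: "time": time; "qpos": joint angles; "qvel": joint speeds; "joint_efforts": joint torques, N m; "position": TCP position; "tcp_rot": TCP orientation; "ft_force": force on the tool from outside, world axes, zero at the start; "moment": the same for the moment, N m; "opening": finger opening in m.
Only numpy, scipy, OpenCV 4.12 (cv2) and the standard library are available. Lean on these libraries where they do the work, as an engineer would, in place of code of your own. Each camera call takes 0.05 s, during which the arm holds its last target.

## Working session

There is one attempt and no reset: what is moved stays moved. The work goes in short steps, Python scripts to look and compute and a tool call to move; the robot and the scene stay as the last step left them, time stands still between calls to the robot, and variables do not carry over. Pictures are saved under pics/ and viewed, and the job is handed in when it is done.

Besides the shell and the picture viewer there is one more tool, called as name(argument=value, ...) on one line, values as JSON. play_rows: Moves the arm, as the interface text tells. Its arguments: {"type":"object","properties":{"increments":{"type":"array","items":{"type":"object","properties":{"fingers":{"type":"number"},"xyz":{"type":"array","items":{"type":"number"}},"delta_rot":{"type":"array","items":{"type":"number"}}}}},"newtons":{"type":"number"}},"required":["increments"]}

```bash
mkdir -p pics; ls; python3 - <<'E'
from cell import ctrl
import cv2
for n in("scene","top"):
    im=ctrl.camera(n); cv2.imwrite(f"pics/{n}0.png",im[:,:,::-1]); print(ctrl.camera_info(n))
print(ctrl.get_obs())
E
```

```text
pics
{'camera_matrix': array([[519.55522866,   0.        , 322.55542792],
       [  0.        , 519.55522866, 194.74471739],
       [  0.        ,   0.        ,   1.        ]]), 'distortion': array([0.01989734, 0.        , 0.        , 0.        , 0.        ]), 'xyz': array([ 0.94197672, -0.48971657,  1.23074721]), 'orientation': array([-2.56963092, -0.0143542 ,  0.74294807])}
{'camera_matrix': array([[433.47538996,   0.        , 311.64315981],
       [  0.        , 433.47538996, 199.52982043],
       [  0.        ,   0.        ,   1.        ]]), 'distortion': array([-0.09652218,  0.        ,  0.        ,  0.        ,  0.        ]), 'xyz': array([0.26591564, 0.04265505, 1.14691814]), 'orientation': array([-2.93940092, -0.0041409 , -1.54906721])}
{'time': 0.1, 'qpos': array([-1.28039728e+00,  3.53633489e-01,  1.63407785e+00, -4.84471792e-05,
        1.15520725e+00, -2.39849396e-03]), 'qvel': array([-0.00080601, -0.00234188, -0.00220827,  0.00029707,  0.00025504,
       -0.00129321]), 'joint_efforts': array([ 7.82644179e-06, -6.06355047e+01, -3.42822075e+01, -1.47040464e-05,
        4.00483754e-03,  2.77759818e-05]), 'position': array([ 0.18025406, -0.5979786 ,  0.23059492]), 'tcp_rot': array([-3.14026662e+00,  4.11169538e-05,  2.92817160e-01]), 'ft_force': array([ 0.21783784,  0.48746667, -0.62552236]), 'moment': array([-0.00025709, -0.00234936,  0.02669509]), 'opening': 0.08570982986564302}
```

View pics/scene0.png

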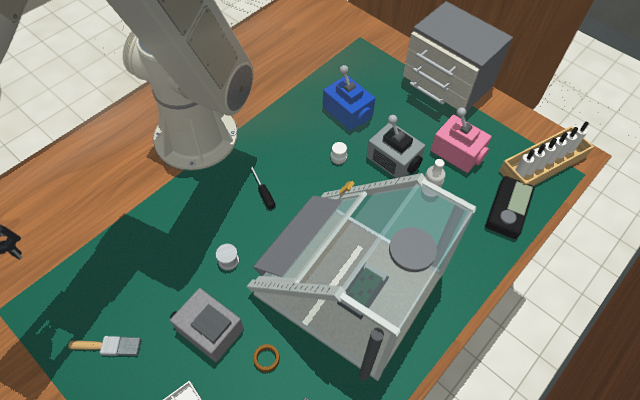

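View pics/top0.png

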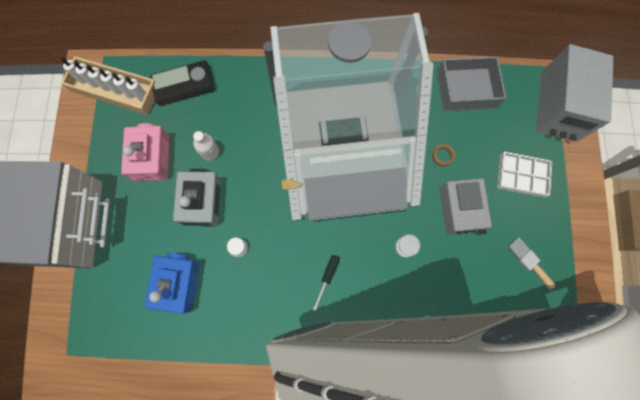

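The scene view shows the grey fan unit at (396,148), with look-alikes in blue at (348,103) and pink at (462,140). The lever-less soldering station is at (207,325). In the top view these are grey (196,196), blue (172,283), pink (145,152) and station (466,206). The grey box with a lever is the fan unit. The pointer is at (290,184) in the top view and (347,187) in the scene view. Next I'll take close crops.

```bash
python3 - <<'E'
import cv2
a=cv2.imread("pics/scene0.png");b=cv2.imread("pics/top0.png")
cv2.imwrite("pics/c1.png",cv2.resize(a[110:310,240:480],None,fx=3,fy=3,interpolation=cv2.INTER_CUBIC)[:600])
cv2.imwrite("pics/c2.png",cv2.resize(b[130:230,160:440][:, :],None,fx=2.85,fy=2.85,interpolation=cv2.INTER_CUBIC))
cv2.imwrite("pics/c3.png",cv2.resize(b[140:230,260:340][:, :],None,fx=6,fy=6,interpolation=cv2.INTER_CUBIC))
cv2.imwrite("pics/c4.png",cv2.resize(a[165:285,240:380][:, :],None,fx=5,fy=5,interpolation=cv2.INTER_CUBIC))
E
```

```text
(no output)
```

View pics/c1.png

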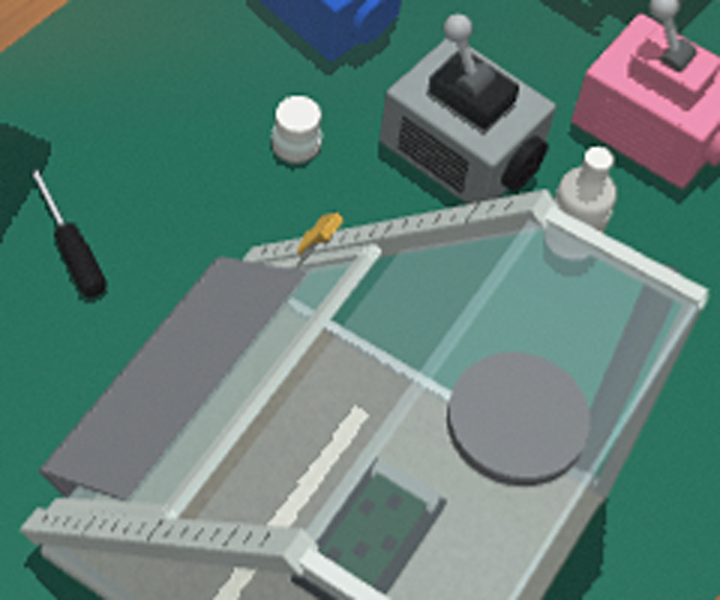

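View pics/c2.png

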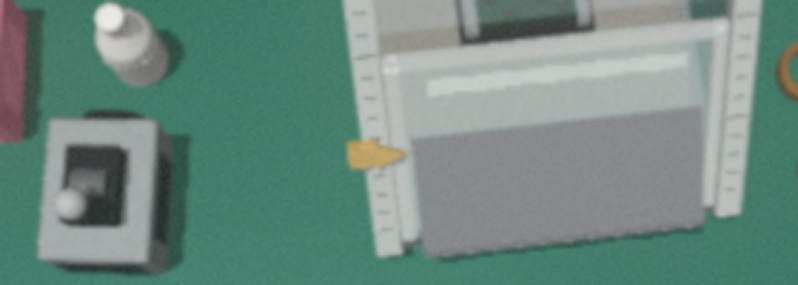

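View pics/c3.png

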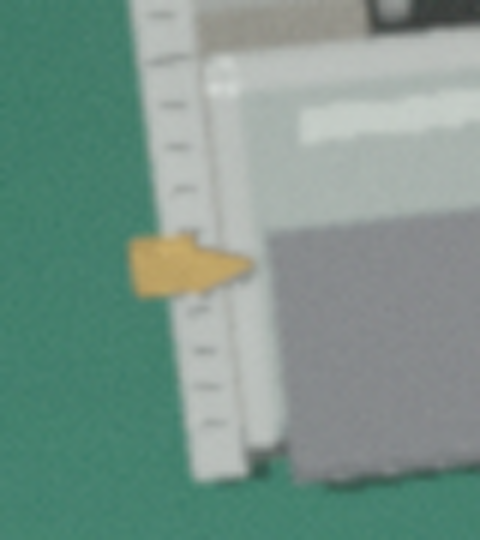

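View pics/c4.png

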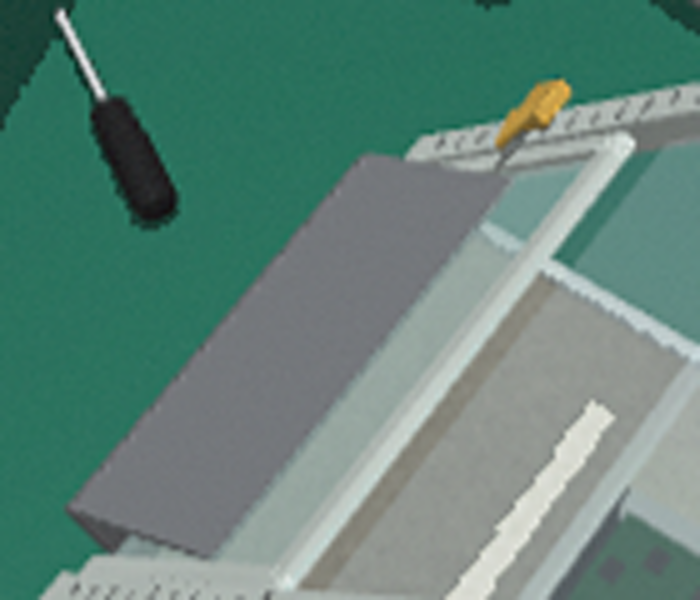

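```bash
cat > h.py <<'E'
import numpy as np,cv2
from cell import ctrl
from scipy.spatial.transform import Rotation as R
I={n:ctrl.camera_info(n) for n in("scene","top")}
def ray(n,p):
    c=I[n];u=cv2.undistortPoints(np.array([[p]],float),c["camera_matrix"],c["distortion"])[0,0]
    d=R.from_euler("xyz",c["orientation"]).as_matrix()@[u[0],u[1],1];return np.array(c["xyz"]),d/np.linalg.norm(d)
def tri(ps,pt):
    (a,d),(b,e)=ray("scene",ps),ray("top",pt)
    s=np.linalg.lstsq(np.stack([d,-e],1),b-a,rcond=None)[0]
    p,q=a+s[0]*d,b+s[1]*e;return (p+q)/2,np.linalg.norm(p-q)
def plane(n,p,z):
    a,d=ray(n,p);return a+d*(z-a[2])/d[2]
def proj(n,P):
    c=I[n];M=R.from_euler("xyz",c["orientation"]).as_matrix().T
    r=M@(np.asarray(P)-c["xyz"]);return cv2.projectPoints(r[None],np.zeros(3),np.zeros(3),c["camera_matrix"],c["distortion"])[0][0,0]
E
python3 - <<'E'
from h import *
np.set_printoptions(precision=4,suppress=True)
L,e=tri((313,195.6),(309.3,219.7));print("lipL",L,e)
Rr,e2=tri((254,266.6),(406.3,210));print("lipR",Rr,e2,np.linalg.norm(L-Rr))
T,e=tri((339.4,194.2),(302.2,184.2));print("tip",T,e)
B,e=tri((392.7,119),(185.3,201.6));print("ball",B,e)
y=(L-Rr);yaw=np.arctan2(-y[0],y[1]);print("yaw",np.degrees(yaw))
ax=np.array([np.cos(yaw)*np.cos(np.radians(50)),np.sin(yaw)*np.cos(np.radians(50)),np.sin(np.radians(50))])
yl=np.array([-np.sin(yaw),np.cos(yaw),0]);nz=np.cross(ax,yl)
m=(L+Rr)/2
print("tip rel lip mid (x?,131,-13):",(T-m)@np.stack([ax,yl,nz],1))
# ball expects fan yaw: base from top unit corners at z=.08
for p in [(49,120),(160,120),(157,262),(40,260)]:
    print(plane("top",(160+p[0]/2.85,130+p[1]/2.85),.08))
# rail outer tops, top view: bottom ends / top ends
E
```

```text
lipL [0.4345 0.0485 0.0768] 0.002088609865154521
lipR [ 0.4662 -0.1965  0.0695] 0.0035593387100681245 0.24716021023325313
tip [0.5089 0.0665 0.1423] 0.0006666358969255098
ball [0.4582 0.3405 0.1554] 0.0020791885674252184
yaw 7.386976387344463
tip rel lip mid (x?,131,-13): [ 0.1019  0.1318 -0.0139]
[0.5487 0.3897 0.08  ]
[0.5507 0.2886 0.08  ]
[0.4222 0.2827 0.08  ]
[0.4213 0.3869 0.08  ]
```

```bash
python3 - <<'E'
from h import *
np.set_printoptions(precision=4,suppress=True)
print("jarR top",plane("top",(408,245),.047),"jarL",plane("top",(237,247),.047),"bottle",plane("top",(201,138),.13),"scene",plane("scene",(438,163),.13))
print("station",[plane("top",p,.08) for p in((443,183),(485,181),(490,229),(445,232))])
print("screwdriver",plane("top",(338,258),.01),plane("top",(315,308),.01))
E
```

```text
jarR top [ 0.3785 -0.2055  0.047 ] jarL [0.364 0.23  0.047] bottle [0.6243 0.3213 0.13  ] scene [0.6288 0.3236 0.13  ]
station [array([ 0.5354, -0.2922,  0.08  ]), array([ 0.5436, -0.4033,  0.08  ]), array([ 0.4189, -0.409 ,  0.08  ]), array([ 0.4093, -0.2924,  0.08  ])]
screwdriver [ 0.3448 -0.0292  0.01  ] [0.2156 0.0283 0.01  ]
```

play_rows(increments=[{"fingers": 1, "xyz": [0.3, -0.9, 0], "delta_rot": [0, 0, 0]}, {"fingers": 1, "xyz": [0.3, -0.9, 0], "delta_rot": [0, 0, 0]}, {"fingers": 1, "xyz": [0.3, -0.9, 0], "delta_rot": [0, 0, 3]}, {"fingers": 1, "xyz": [0.3, -0.9, 0], "delta_rot": [0, 0, 3]}, {"fingers": 1, "xyz": [0.3, -0.9, 0], "delta_rot": [0, 0, 3]}])

```text
time: 0.52
position: [0.1906, -0.4076, 0.227]
tcp_rot: [-3.14, 0.001, 0.127]
ft_force: [1.1, -0.0, 0.6]
opening: 0.0255
```

play_rows(increments=[{"fingers": 1, "xyz": [0.5, -0.83, 0], "delta_rot": [0, 0, 0]}, {"fingers": 1, "xyz": [0.5, -0.83, 0], "delta_rot": [0, 0, 0]}, {"fingers": 1, "xyz": [0.5, -0.83, 0], "delta_rot": [0, 0, 0]}, {"fingers": 1, "xyz": [0.5, -0.83, 0], "delta_rot": [0, 0, 0]}, {"fingers": 1, "xyz": [0.5, -0.83, 0], "delta_rot": [0, 0, 0]}, {"fingers": 1, "xyz": [0.5, -0.83, 0], "delta_rot": [0, 0, 0]}, {"fingers": 1, "xyz": [0.5, -0.83, 0], "delta_rot": [0, 0, 0]}, {"fingers": 1, "xyz": [0.5, -0.83, 0], "delta_rot": [0, 0, 0]}])

```text
time: 1.18
position: [0.3154, -0.1093, 0.2264]
tcp_rot: [-3.139, 0.001, 0.115]
ft_force: [0.9, -0.8, -0.6]
opening: -0.0
```

play_rows(increments=[{"fingers": 1, "xyz": [0, 0, 0], "delta_rot": [0, 6, 0]}, {"fingers": 1, "xyz": [0, 0, 0], "delta_rot": [0, 6, 0]}, {"fingers": 1, "xyz": [0, 0, 0], "delta_rot": [0, 6, 0]}, {"fingers": 1, "xyz": [0, 0, 0], "delta_rot": [0, 6, 0]}])

```text
time: 1.52
position: [0.3249, -0.093, 0.2279]
tcp_rot: [-3.14, -0.429, 0.151]
ft_force: [-0.4, 0.9, -0.7]
opening: -0.0001
```

play_rows(increments=[{"fingers": 1, "xyz": [0, 0, 0], "delta_rot": [0, 6.5, 0]}, {"fingers": 1, "xyz": [0, 0, 0], "delta_rot": [0, 6.5, 0]}, {"fingers": 1, "xyz": [0, 0, 0], "delta_rot": [0, 6.5, 0]}, {"fingers": 1, "xyz": [0, 0, 0], "delta_rot": [0, 6, 0]}, {"fingers": 1, "xyz": [0, 0, 0], "delta_rot": [0, 0, 0]}])

```text
time: 1.93
position: [0.3203, -0.087, 0.2235]
tcp_rot: [-3.118, -0.713, 0.148]
ft_force: [-0.8, 0.8, -0.4]
opening: -0.0001
```

```bash
python3 -c "
from h import *
o=ctrl.get_obs();print(o['position'],o['tcp_rot'],o['qpos'],o['qvel'])"
```

```text
[ 0.32028462 -0.08704919  0.22348176] [-3.11803791 -0.71312708  0.14791119] [-0.91809981 -0.35460589  2.57105374  0.94045328  0.80774583 -0.14090745] [ 0.04719064 -0.02844409 -0.03728854 -0.11765614 -0.04244441  0.29401134]
```

play_rows(increments=[{"fingers": 1, "xyz": [-0.1, 0, 0.5], "delta_rot": [0, 0, 0]}, {"fingers": 1, "xyz": [-0.1, 0, 0.5], "delta_rot": [0, 0, 0]}, {"fingers": 1, "xyz": [-0.1, 0, 0.5], "delta_rot": [0, 0, 0]}, {"fingers": 1, "xyz": [-0.1, 0, 0.3], "delta_rot": [0, 3, 0]}, {"fingers": 1, "xyz": [0, 0, 0], "delta_rot": [0, 5, 0]}, {"fingers": 1, "xyz": [0, 0, 0], "delta_rot": [0, 2, 0]}])

```text
time: 2.43
position: [0.3634, -0.0896, 0.1689]
tcp_rot: [-3.096, -0.844, 0.134]
ft_force: [0.4, 1.4, -0.2]
opening: 0.0003
```

```bash
cat > st.py <<'E'
from h import *
np.set_printoptions(precision=4,suppress=True)
m=np.array([.4503,-.074,.0731]);yaw=np.radians(7.4);c,s=np.cos(np.radians(50)),np.sin(np.radians(50))
ax=np.array([np.cos(yaw)*c,np.sin(yaw)*c,s]);yl=np.array([-np.sin(yaw),np.cos(yaw),0]);nz=np.cross(ax,yl)
S=np.stack([ax,yl,nz],1)
def st():
    o=ctrl.get_obs();M=R.from_euler("xyz",o["tcp_rot"]).as_matrix()
    print("t",o["time"],"pos",o["position"],"in lip frame mm",1e3*(o["position"]-m)@S,"\nq",o["qpos"],"F lip",o["ft_force"]@S)
    T=np.stack([ax,-yl,-nz],1)
    print("rotvec needed deg (tool)",np.degrees(R.from_matrix(M.T@T).as_rotvec()))
    return o,M
if __name__=="__main__": st()
E
python3 st.py
```

```text
t 2.4333 pos [ 0.3634 -0.0896  0.1689] in lip frame mm [ 16.674   -4.2798 129.1318] 
q [-0.9027  0.0056  2.6573  1.5647  0.7289 -0.8662] F lip [ 0.1581  1.3126 -0.5687]
rotvec needed deg (tool) [-2.8716  1.6584  0.1615]
```

```bash
python3 - <<'E'
from h import *
for n in("scene","top"): cv2.imwrite(f"pics/{n}1.png",ctrl.camera(n)[:,:,::-1])
E
```

```text
(no output)
```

View pics/scene1.png

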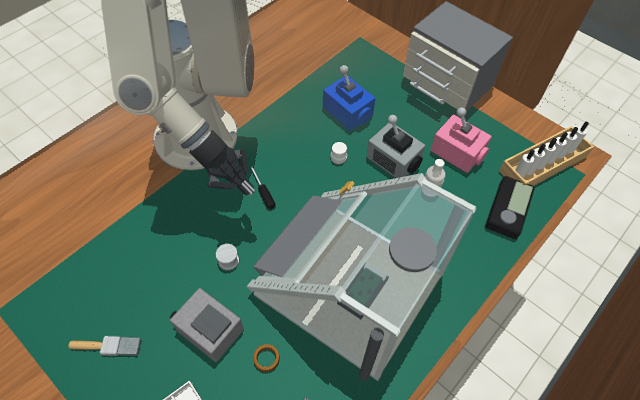

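View pics/top1.png

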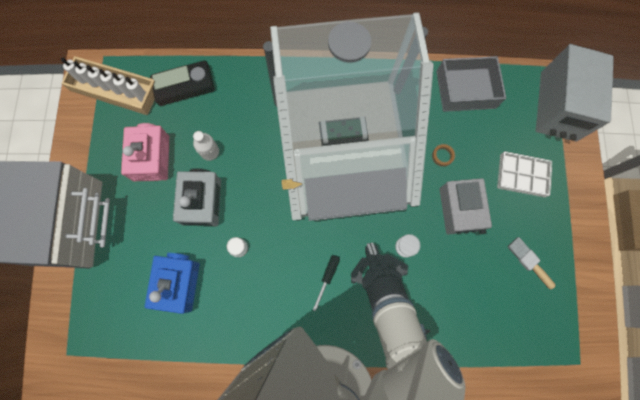

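The arm reaches from the right with the fingers shut, at (372,247) in the top view, in front of the lip. The jar at (408,245) is clear of it. Next I'll lower below the lip plane.

play_rows(increments=[{"fingers": 1, "xyz": [-0.3, 0, 0.5], "delta_rot": [-1, 0, 0]}, {"fingers": 1, "xyz": [-0.4, -0.05, 0.5], "delta_rot": [-1, 0, 0]}, {"fingers": 1, "xyz": [-0.4, -0.05, 0.4], "delta_rot": [-1, 0, 0]}, {"fingers": 1, "xyz": [0, 0, 0], "delta_rot": [0, 1, 0]}])

```text
time: 2.87
position: [0.3965, -0.1032, 0.1071]
tcp_rot: [-3.128, -0.836, 0.134]
ft_force: [-0.3, 0.2, -0.9]
opening: 0.0001
```

```bash
python3 st.py
```

```text
t 2.8667 pos [ 0.3965 -0.1032  0.1071] in lip frame mm [-10.7156 -22.0639  65.6172] 
q [-0.7812  0.3165  2.6549  2.0654  0.7444 -1.3561] F lip [-0.8908  0.2615 -0.3446]
rotvec needed deg (tool) [-0.9832  2.1049  0.1582]
```

play_rows(increments=[{"fingers": 1, "xyz": [-0.3, -0.2, 0.1], "delta_rot": [0, 0, 0]}, {"fingers": 1, "xyz": [-0.3, -0.2, 0.1], "delta_rot": [0, 0, 0]}, {"fingers": 1, "xyz": [0, 0, 0], "delta_rot": [0, 0, 0]}])

```text
time: 3.12
position: [0.3973, -0.0957, 0.0841]
tcp_rot: [-3.1, -0.824, 0.128]
ft_force: [-0.5, 0.7, -0.2]
opening: -0.0001
```

```bash
python3 st.py
```

```text
t 3.1167 pos [ 0.3973 -0.0957  0.0841] in lip frame mm [-27.1296 -14.7263  49.4634] 
q [-0.7654  0.4142  2.6538  2.1321  0.7835 -1.4473] F lip [-0.4393  0.7916  0.1542]
rotvec needed deg (tool) [-2.3569  2.8077 -0.0924]
```

play_rows(increments=[{"fingers": 1, "xyz": [-0.05, -0.1, 0.45], "delta_rot": [0, 0, 0]}, {"fingers": 1, "xyz": [-0.05, -0.1, 0.45], "delta_rot": [0, 0, 0]}, {"fingers": 1, "xyz": [0, 0, 0.4], "delta_rot": [0, 0, 0]}, {"fingers": 1, "xyz": [0, 0, 0], "delta_rot": [0, 0, 0]}])

```text
time: 3.45
position: [0.4353, -0.0774, 0.0473]
tcp_rot: [-3.086, -0.825, 0.122]
ft_force: [1.5, -0.1, 0.2]
opening: -0.0001
```

```bash
python3 st.py
```

```text
t 3.45 pos [ 0.4353 -0.0774  0.0473] in lip frame mm [-29.5762  -1.4733  -4.8539] 
q [-0.6002  0.5766  2.6143  2.3748  0.8617 -1.5658] F lip [ 1.0514 -0.32   -0.9838]
rotvec needed deg (tool) [-2.8753  2.7058 -0.3636]
```

play_rows(increments=[{"fingers": 1, "xyz": [0, 0, 0.35], "delta_rot": [-1.5, 1, 0]}, {"fingers": 1, "xyz": [0, 0, 0.15], "delta_rot": [-1, 1, 0]}, {"fingers": 1, "xyz": [0.1, 0, 0], "delta_rot": [0, 0, 0]}, {"fingers": 1, "xyz": [0.1, 0, 0], "delta_rot": [0, 0, 0]}])

```text
time: 3.78
position: [0.4573, -0.0692, 0.043]
tcp_rot: [-3.111, -0.864, 0.114]
ft_force: [0.1, -0.5, 0.1]
opening: 0.0002
```

```bash
python3 st.py;python3 - <<'E'
from h import *
for n in("scene","top"): cv2.imwrite(f"pics/{n}2.png",cv2.resize(ctrl.camera(n)[150:300,200:460,::-1],None,fx=3,fy=3))
E
```

```text
t 3.7833 pos [ 0.4573 -0.0692  0.043 ] in lip frame mm [-18.2274   3.8406 -25.1606] 
q [-0.5063  0.6361  2.6103  2.5307  0.9483 -1.624 ] F lip [ 0.0894 -0.4771  0.0096]
rotvec needed deg (tool) [-1.0559  0.5138 -0.5757]
```

View pics/scene2.png

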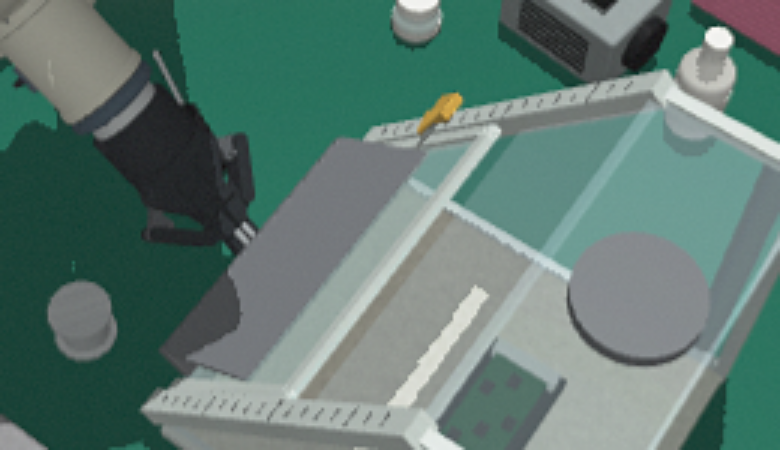

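View pics/top2.png

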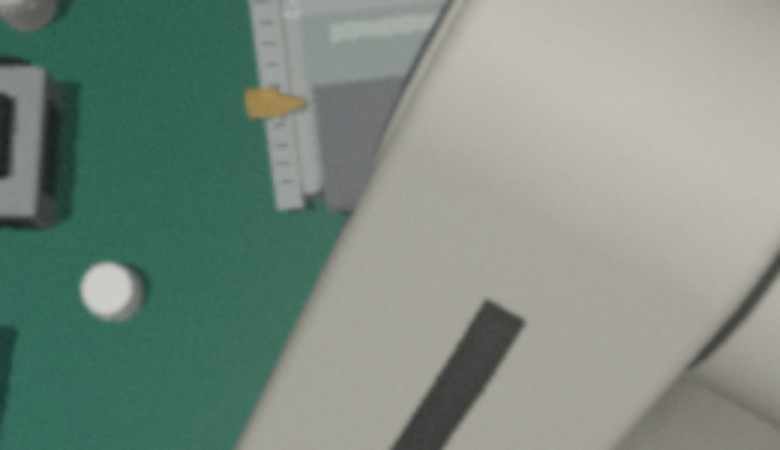

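The fingertips are under the lip at about (245,240) in the scene crop. The pointer at (440,112) is untouched. I'll start the push.

play_rows(increments=[{"fingers": 1, "xyz": [0.15, 0, 0], "delta_rot": [0, 0, 0]}, {"fingers": 1, "xyz": [0.15, 0, 0], "delta_rot": [0, 0, 0]}, {"fingers": 1, "xyz": [0.2, 0, 0], "delta_rot": [0, 0, 0]}, {"fingers": 1, "xyz": [0.2, 0, 0], "delta_rot": [0, 0, 0]}])

```text
time: 4.22
position: [0.4736, -0.0684, 0.067]
tcp_rot: [-3.112, -0.859, 0.113]
ft_force: [-0.2, 0.5, -5.8]
opening: -0.0003
```

```bash
python3 st.py
```

```text
t 4.2167 pos [ 0.4736 -0.0684  0.067 ] in lip frame mm [ 10.6219   2.5936 -22.209 ] 
q [-0.4666  0.5207  2.5843  2.5041  0.8298 -1.5165] F lip [-4.5314  0.557  -3.5826]
rotvec needed deg (tool) [-0.9813  0.7719 -0.6232]
```

play_rows(increments=[{"fingers": 1, "xyz": [0.22, 0, 0], "delta_rot": [0, 0, 0]}, {"fingers": 1, "xyz": [0.22, 0, 0], "delta_rot": [0, 0, 0]}, {"fingers": 1, "xyz": [0.22, 0, 0], "delta_rot": [0, 0, 0]}, {"fingers": 1, "xyz": [0.22, 0, 0], "delta_rot": [0, 0, 0]}, {"fingers": 1, "xyz": [0.22, 0, 0], "delta_rot": [0, 0, 0]}, {"fingers": 1, "xyz": [0.22, 0, 0], "delta_rot": [0, 0, 0]}])

```text
time: 4.72
position: [0.5028, -0.0658, 0.1092]
tcp_rot: [-3.113, -0.844, 0.11]
ft_force: [-0.6, 0.4, -5.8]
opening: 0.0002
```

```bash
python3 st.py;python3 - <<'E'
from h import *
for n in("scene","top"): cv2.imwrite(f"pics/{n}3.png",cv2.resize(ctrl.camera(n)[150:300,200:460,::-1],None,fx=3,fy=3))
E
```

```text
t 4.7167 pos [ 0.5028 -0.0658  0.1092] in lip frame mm [ 61.8042   1.3988 -17.4769] 
q [-0.3987  0.3454  2.5216  2.4121  0.622  -1.3014] F lip [-4.8275  0.4905 -3.3035]
rotvec needed deg (tool) [-0.784   1.6496 -0.7461]
```

View pics/scene3.png

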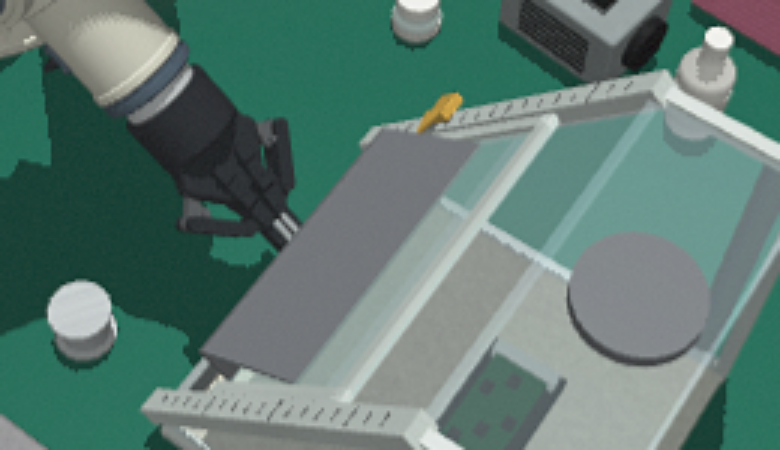

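View pics/top3.png

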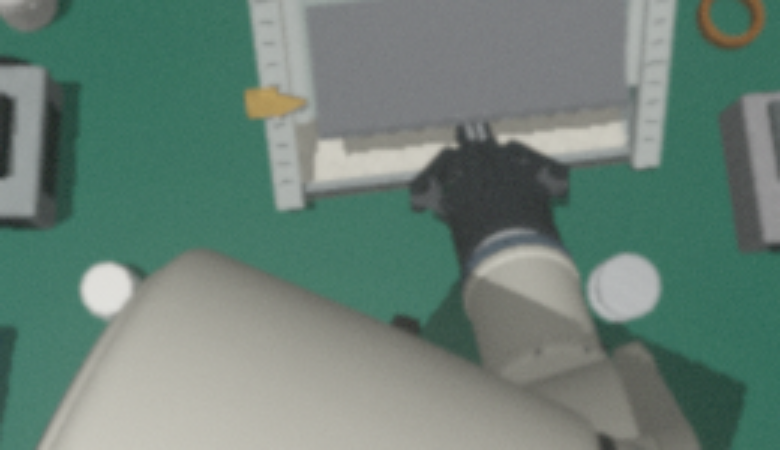

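```bash
python3 - <<'E'
from st import *
def lp(n,p,zz):
    a,d=ray(n,p); k=(zz-(a-m)@nz)/(d@nz); return 1e3*(a+k*d-m)@S
f=lambda x,y:(200+(x+.5)/3-.5,150+(y+.5)/3-.5)
for nm,a,b in (("L",(382,128),(317,140)),("R",(205,350),(630,107))):
    P,e=tri(f(*a),f(*b));print(nm,1e3*(P-m)@S,e,lp("scene",f(*a),0),lp("top",f(*b),0))
P,e=tri((339.4,194.2),(302.2,184.2));print("tip",1e3*(P-m)@S,e,lp("scene",(339.4,194.2),-.013),lp("top",(302.2,184.2),-.013))
E
```

```text
L [ 75.3855 125.5566   2.9946] 0.004483607443194507 [ 63.4691 129.8378  -0.    ] [ 75.0609 127.1089  -0.    ]
R [  78.6842 -124.4803    1.477 ] 0.004829053525530683 [  79.4839 -122.7205   -0.    ] [  75.391  -127.0827   -0.    ]
tip [102.008  131.8272 -13.8723] 0.0006666358969255098 [104.734  130.6121 -13.    ] [102.3549 131.6005 -13.    ]
```

play_rows(increments=[{"fingers": 1, "xyz": [0.2, 0, 0.03], "delta_rot": [0, 0, 0]}, {"fingers": 1, "xyz": [0.2, 0, 0.03], "delta_rot": [0, 0, 0]}, {"fingers": 1, "xyz": [0.1, 0, 0], "delta_rot": [0, 0, 0]}, {"fingers": 1, "xyz": [0, 0, 0], "delta_rot": [0, 0, 0]}])

```text
time: 5.15
position: [0.5153, -0.0646, 0.1242]
tcp_rot: [-3.117, -0.844, 0.112]
ft_force: [-0.2, 0.4, -1.4]
opening: 0.0002
```

```bash
python3 st.py;python3 - <<'E'
from h import *
for n in("scene","top"):
    im=ctrl.camera(n)[:,:,::-1];cv2.imwrite(f"pics/{n}4.png",im)
    c=im[165:215,285:425] if n=="top" else im[160:270,250:370]
    cv2.imwrite(f"pics/{n}4c.png",cv2.resize(c,None,fx=5.5,fy=5.5,interpolation=cv2.INTER_CUBIC))
E
```

```text
t 5.15 pos [ 0.5153 -0.0646  0.1242] in lip frame mm [ 81.3814   0.9733 -17.4891] 
q [-0.375   0.3001  2.4947  2.3732  0.5633 -1.227 ] F lip [-1.1367  0.3814 -0.8178]
rotvec needed deg (tool) [-0.6588  1.6602 -0.6781]
```

View pics/scene4c.png

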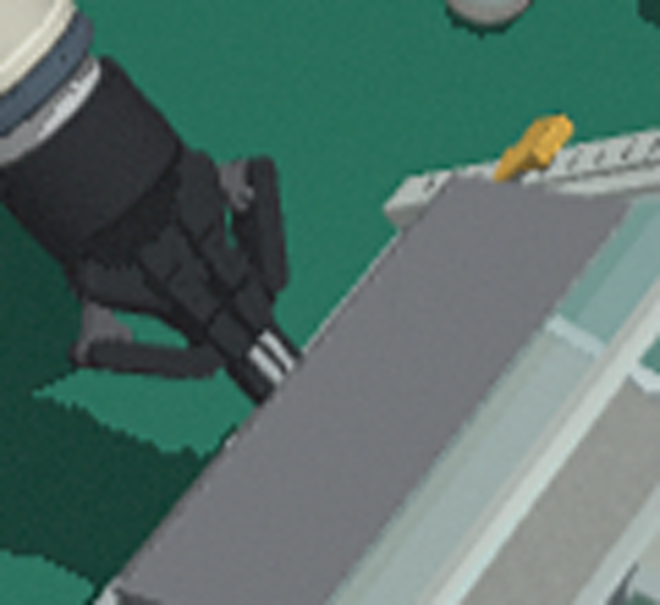

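View pics/top4c.png

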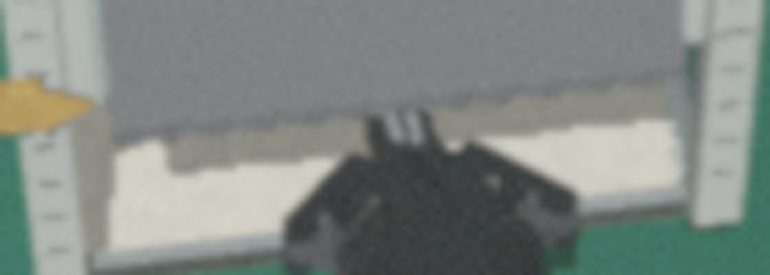

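```bash
cat > fit.py <<'E'
from st import *
def lp(n,p,zz):
    a,d=ray(n,p); k=(zz-(a-m)@nz)/(d@nz); return 1e3*(a+k*d-m)@S
def lipfit(im,c0,c1,r0,slope,skip=()):
    # lower edge: per column, sub-pixel crossing of |colour - lip grey| at half of floor contrast
    im=cv2.GaussianBlur(im,(3,1),0).astype(float);xs=[];ys=[]
    for u in range(c0,c1):
        if any(a<=u<=b for a,b in skip): continue
        rc=r0+slope*(u-c0); ra=int(round(rc))
        col=im[ra-9:ra+9,u,:]; ref=im[ra-10:ra-4,u,:].mean(0)
        d=np.linalg.norm(col-ref,axis=1); th=30
        i=np.argmax(d>th)
        if i==0: continue
        xs.append(u);ys.append(ra-9+i-1+(th-d[i-1])/(d[i]-d[i-1]))
    xs,ys=np.array(xs),np.array(ys)
    for _ in range(4):
        p=np.polyfit(xs,ys,1);r=ys-np.polyval(p,xs);k=abs(r)<max(.3,2*r.std());xs,ys=xs[k],ys[k]
    return p,r.std(),len(xs)
def tip(im,box):
    x0,x1,y0,y1=box
    h=cv2.cvtColor(im,cv2.COLOR_BGR2HSV)[y0:y1,x0:x1]
    mk=((h[...,0]>12)&(h[...,0]<28)&(h[...,1]>85)&(h[...,2]>110)).astype(np.uint8)
    return mk
E
python3 - <<'E'
from fit import *
for f,r0,c0,c1,sl,skip in(("pics/top0.png",219,313,404,-.1,()),("pics/top4.png",188.5,308,407,-.11,((345,372),))):
    im=cv2.imread(f);p,s,n=lipfit(im,c0,c1,r0,sl,skip);print(f,p,s,n)
    for u in (312,335,358,380,403): print(lp("top",(u,np.polyval(p,u)),0))
    mk=tip(im,(275,312,172,198));ys,xs=np.nonzero(mk);print("\n".join("".join(".#"[v] for v in r) for r in mk))
E
```

```text
pics/top0.png [ -0.1182 255.9763] 0.2132214346894738 80
[  0.8689 115.9044  -0.    ]
[ 1.7802 57.8427 -0.    ]
[ 2.6586 -0.409  -0.    ]
[  3.4689 -56.4005   0.    ]
[   4.2856 -115.3246   -0.    ]
.....................................
.....................................
.....................................
.....................................
.....................................
.....................................
.....................................
.....................................
........#########....................
.......###########...................
.......###############...............
.......###################...........
.......###################...........
.......#################.............
........##############...............
........############.................
........######.......................
.....................................
.....................................
.....................................
.....................................
.....................................
.....................................
............................
[... 571 characters left out ...]
................
........#########....................
.......###########...................
.......###############...............
.......###################...........
.......###################...........
.......#################.............
........##############...............
........############.................
........#######......................
.....................................
.....................................
.....................................
.....................................
.....................................
.....................................
.....................................
.....................................
.....................................
```

```bash
python3 - <<'E'
from fit import *
im=cv2.imread("pics/top4.png")
for u in(320,390): print(u,[tuple(int(v) for v in im[r,u-2:u+3].mean(0)) for r in range(172,204)])
im=cv2.imread("pics/top0.png")
for u in(320,): print(u,[tuple(int(v) for v in im[r,u-2:u+3].mean(0)) for r in range(208,226)])
E
```

```text
320 [(132, 130, 127), (132, 131, 128), (133, 130, 128), (132, 129, 127), (133, 131, 128), (132, 130, 128), (132, 130, 127), (132, 129, 127), (132, 130, 128), (131, 129, 126), (133, 130, 128), (133, 130, 128), (132, 131, 128), (132, 130, 128), (130, 129, 126), (126, 124, 121), (123, 123, 119), (129, 131, 129), (131, 138, 138), (133, 141, 142), (132, 141, 142), (132, 141, 141), (130, 139, 140), (138, 146, 148), (165, 174, 176), (190, 200, 202), (197, 208, 209), (197, 208, 209), (196, 206, 208), (196, 206, 208), (198, 207, 209), (197, 208, 209)]
390 [(132, 130, 127), (132, 129, 127), (133, 131, 128), (131, 130, 127), (131, 128, 127), (132, 130, 127), (132, 130, 129), (126, 124, 122), (123, 122, 120), (127, 130, 128), (129, 136, 136), (131, 139, 141), (131, 139, 141), (131, 140, 140), (131, 139, 141), (146, 155, 157), (178, 188, 190), (193, 203, 205), (195, 205, 207), (195, 205, 207), (195, 205, 207), (195, 206, 208), (196, 206, 208), (195, 205, 207), (194, 204, 206), (193, 203, 205), (186, 196, 198), (167, 175, 177), (142, 147, 145), (127, 129, 124), (122, 123, 118), (111, 112, 106)]
320 [(138, 136, 133), (139, 137, 134), (138, 136, 133), (138, 137, 134), (137, 135, 132), (139, 136, 133), (138, 136, 133), (139, 137, 134), (138, 136, 133), (132, 130, 126), (122, 122, 115), (100, 104, 88), (84, 95, 63), (92, 107, 60), (106, 124, 67), (110, 128, 69), (111, 129, 69), (113, 130, 71)]
```

```bash
cat >> fit.py <<'E'
def lip2(im,c0,c1,r0,sl,skip=()):
    g=cv2.GaussianBlur(im,(5,1),0).astype(float);q=g[...,2]-g[...,0];xs=[];ys=[]
    for u in range(c0,c1):
        if any(a<=u<=b for a,b in skip): continue
        ra=int(round(r0+sl*(u-c0)));v=q[ra-9:ra+6,u];lo=np.median(v[:5]);hi=np.median(v[-4:]);t=(v-lo)/(hi-lo)
        i=np.argmax(t>.5)
        if i: xs.append(u);ys.append(ra-9+i-1+(.5-t[i-1])/(t[i]-t[i-1]))
    xs,ys=np.array(xs),np.array(ys)
    for _ in range(4):
        p=np.polyfit(xs,ys,1);r=ys-np.polyval(p,xs);k=abs(r)<max(.3,2*r.std());xs,ys=xs[k],ys[k]
    return p,r.std(),len(xs)
E
python3 - <<'E'
from fit import *
for f,r0,c0,c1,sl,skip in(("pics/top0.png",219.5,313,404,-.1,()),("pics/top4.png",190,308,404,-.11,((345,372),))):
    im=cv2.imread(f);p,s,n=lip2(im,c0,c1,r0,sl,skip);print(f,p,s,n)
    for u in (312,358,403): print(lp("top",(u,np.polyval(p,u)),0))
    print("tip",lp("top",(302.2,184.1),-.013))
im=cv2.imread("pics/top4.png"); print(im[180:189,294:306].tolist()[0][:2]); 
h=im.astype(int)
for r in range(179,190): print(r,[int(h[r,u,2]-h[r,u,0]) for u in range(290,310)])
E
```

```text
pics/top0.png [ -0.1165 257.2688] 0.1315697244063964 85
[ -5.1172 116.2971   0.    ]
[-3.5894 -0.4181  0.    ]
[  -2.2349 -115.7645   -0.    ]
tip [102.6488 131.5771 -13.    ]
pics/top4.png [ -0.1149 225.977 ] 0.12059205481745695 67
[ 91.5784 109.9527  -0.    ]
[93.0699 -0.3285 -0.    ]
[  94.6048 -109.3332   -0.    ]
tip [102.6488 131.5771 -13.    ]
[[167, 173, 171], [167, 173, 169]]
179 [57, 53, 23, 3, 0, 0, 1, 1, -2, -2, -1, -1, -2, -5, -4, -4, -4, -4, -6, -5]
180 [83, 77, 42, 11, 4, 2, 4, 1, -1, -1, -1, 0, -4, -4, -4, -5, -3, -4, -3, -5]
181 [87, 85, 68, 47, 34, 26, 20, 10, 4, 3, 1, 0, -1, -3, -4, -5, -4, -4, -4, -5]
182 [88, 85, 85, 83, 77, 69, 60, 48, 37, 26, 17, 11, 1, -4, -2, -5, -5, -6, -4, -6]
183 [86, 86, 87, 87, 86, 85, 83, 81, 79, 71, 59, 37, 13, 1, -2, -2, -3, -5, -4, -5]
184 [85, 85, 86, 87, 86, 85, 87, 86, 81, 77, 63, 40, 16, 7, 3, -2, -4, -5, -6, -5]
185 [85, 85, 86, 86, 86, 86, 85, 77, 70, 53, 33, 19, 12, 7, 5, 0, -3, -4, -3, -6]
186 [83, 84, 87, 85, 83, 77, 66, 51, 33, 21, 14, 10, 10, 9, 6, -1, -3, -2, -5, -5]
187 [78, 78, 82, 78, 67, 50, 27, 18, 12, 12, 12, 9, 8, 8, 8, 0, -4, -4, -4, -3]
188 [49, 51, 53, 46, 26, 11, 4, 4, 8, 9, 9, 9, 10, 10, 7, 3, -2, -4, -6, -4]
189 [9, 9, 11, 8, 2, -1, 0, 0, 8, 8, 10, 10, 10, 10, 8, 4, -1, -3, -3, -3]
```

play_rows(increments=[{"fingers": 1, "xyz": [0.1, 0, 0], "delta_rot": [0, 0, 0]}, {"fingers": 1, "xyz": [0.1, 0, 0], "delta_rot": [0, 0, 0]}, {"fingers": 1, "xyz": [0, 0, 0], "delta_rot": [0, 0, 0]}])

```text
time: 5.5
position: [0.5192, -0.064, 0.1288]
tcp_rot: [-3.115, -0.84, 0.109]
ft_force: [0.7, -0.5, 0.2]
opening: -0.0002
```

```bash
python3 st.py;cat > look.py <<'E'
import sys
from fit import *
k=sys.argv[1];r0=float(sys.argv[2])
ims=[ctrl.camera("top")[:,:,::-1].astype(float) for _ in range(3)]
im=np.clip(np.mean(ims,0)+.5,0,255).astype(np.uint8);cv2.imwrite(f"pics/top{k}.png",im)
cv2.imwrite(f"pics/top{k}c.png",cv2.resize(im[165:215,280:350],None,fx=10,fy=10,interpolation=cv2.INTER_CUBIC))
p,s,n=lip2(im,308,404,r0,-.115,((340,376),));print(p,s,n)
P=[lp("top",(u,np.polyval(p,u)),0) for u in (312,358,403)];print(*P)
q=np.polyfit([a[1] for a in P],[a[0] for a in P],1)
# tip: arrow centre line from brass-weight upper/lower half crossings
h=im.astype(float);w=h[...,2]-h[...,0]
U=[];C=[];W=[]
for u in range(294,302):
    v=w[176:193,u];pk=v.max();i=np.argmax(v>pk/2);a=176+i-1+(pk/2-v[i-1])/(v[i]-v[i-1])
    j=len(v)-1-np.argmax(v[::-1]>(pk+9)/2);t=(pk+9)/2;b=176+j+(v[j]-t)/(v[j]-v[j+1])
    U.append(u);C.append((a+b)/2);W.append(b-a)
cw=np.polyfit(U,W,1);cc=np.polyfit(U,C,1);print("C",np.round(C,2),"W",np.round(W,2))
ut=302.3;vt=np.polyval(cc,ut)
t=lp("top",(ut,vt),-.013);print("tip px",ut,vt,t,"remaining mm",t[0]-np.polyval(q,t[1]))
E
python3 look.py 5 188
```

```text
t 5.5 pos [ 0.5192 -0.064   0.1288] in lip frame mm [ 87.3944   1.0724 -17.5626] 
q [-0.3673  0.2854  2.4843  2.3522  0.5408 -1.1932] F lip [ 0.5206 -0.6288 -0.3653]
rotvec needed deg (tool) [-0.6799  1.8445 -0.7711]
[ -0.1146 223.7676] 0.11036911338720036 59
[ 97.802  109.5443  -0.    ] [99.2617 -0.3267 -0.    ] [ 100.7784 -108.931     0.    ]
C [184.38 184.2  184.03 184.   183.9  183.79 183.64 183.56] W [6.27 5.63 4.91 4.36 3.53 3.06 2.56 2.45]
tip px 302.3 183.39906896518872 [104.6758 131.1767 -13.    ] remaining mm 7.1807461797989305
```

View pics/top5c.png

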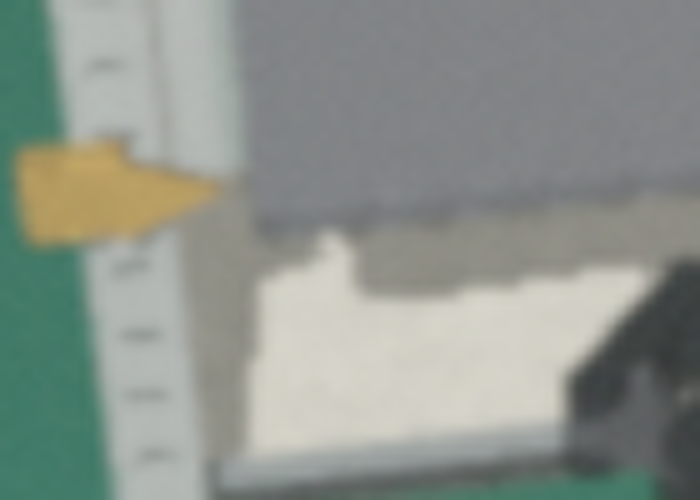

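play_rows(increments=[{"fingers": 1, "xyz": [0.1, 0, 0], "delta_rot": [0, 0, 0]}, {"fingers": 1, "xyz": [0.08, 0, 0], "delta_rot": [0, 0, 0]}, {"fingers": 1, "xyz": [0, 0, 0], "delta_rot": [0, 0, 0]}])

```text
time: 5.9
position: [0.5231, -0.0634, 0.1333]
tcp_rot: [-3.114, -0.837, 0.108]
ft_force: [-0.7, 0.1, 0.3]
opening: 0.0002
```

```bash
python3 st.py;python3 look.py 6 186
```

```text
t 5.9 pos [ 0.5231 -0.0634  0.1333] in lip frame mm [ 93.3467   1.1461 -17.6574] 
q [-0.3595  0.2719  2.4742  2.332   0.5195 -1.1611] F lip [-0.1965  0.2068  0.7738]
rotvec needed deg (tool) [-0.6742  2.0058 -0.8208]
[ -0.1126 221.1138] 0.10772285196527985 55
[103.7967 109.151    0.    ] [105.0058  -0.3255  -0.    ] [ 106.2876 -108.573     0.    ]
C [184.38 184.19 184.02 183.96 183.8  183.69 183.5  183.4 ] W [6.3  5.61 4.99 4.39 3.69 3.21 2.73 2.58]
tip px 302.3 183.21246889602386 [105.2226 131.1332 -13.    ] remaining mm 1.6918080142869911
```

play_rows(increments=[{"fingers": 1, "xyz": [-0.4, 0, 0], "delta_rot": [0, 0, 0]}, {"fingers": 1, "xyz": [-0.3, 0, -0.2], "delta_rot": [0, 0, 0]}, {"fingers": 1, "xyz": [0, 0, -0.1], "delta_rot": [0, 0, 0]}])

```text
time: 6.3
position: [0.4979, -0.0669, 0.122]
tcp_rot: [-3.116, -0.844, 0.111]
ft_force: [-0.6, -0.4, -0.3]
opening: -0.0
```

```bash
python3 st.py;sed -i 's/,((340,376),)/,()/' look.py; python3 look.py 7 186; python3 - <<'E'
from fit import *
im=ctrl.camera("scene")[:,:,::-1];cv2.imwrite("pics/scene7.png",im)
cv2.imwrite("pics/scene7c.png",cv2.resize(im[150:270,250:390],None,fx=5,fy=5,interpolation=cv2.INTER_CUBIC))
# where the lip edge line level with pointer would lie in top: 
E
```

```text
t 6.3 pos [ 0.4979 -0.0669  0.122 ] in lip frame mm [68.35    0.912  -5.4318] 
q [-0.4079  0.2968  2.526   2.3604  0.5916 -1.2487] F lip [-0.6204 -0.3003  0.3306]
rotvec needed deg (tool) [-0.6743  1.6177 -0.6863]
[ -0.1133 221.345 ] 0.10600852416065981 90
[103.7832 109.1519  -0.    ] [105.0902  -0.3255  -0.    ] [ 106.4686 -108.5613    0.    ]
C [184.37 184.19 184.01 183.96 183.81 183.69 183.47 183.42] W [6.32 5.6  4.98 4.41 3.67 3.21 2.73 2.58]
tip px 302.3 183.2144311302403 [105.2169 131.1337 -13.    ] remaining mm 1.7191806608652485
```

View pics/top7c.png

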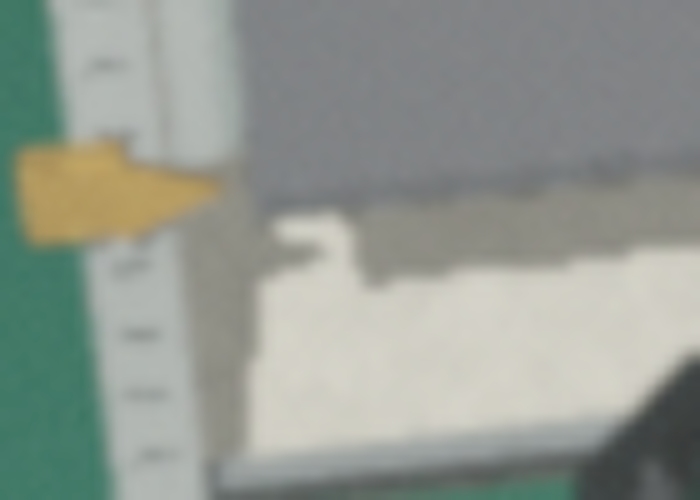

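View pics/scene7c.png

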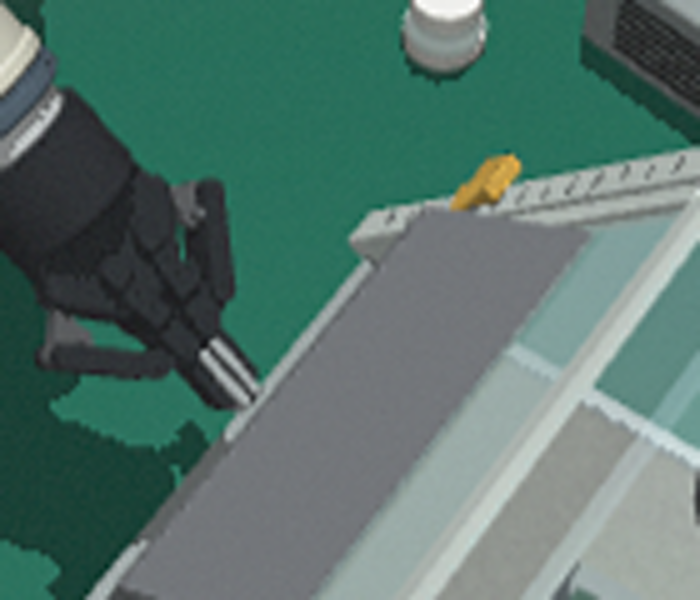

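play_rows(increments=[{"fingers": 1, "xyz": [0, 0, 0.25], "delta_rot": [0, 0, 0]}, {"fingers": 1, "xyz": [0.3, 0, 0.05], "delta_rot": [0, 0, 0]}, {"fingers": 1, "xyz": [0.2, 0, 0], "delta_rot": [0, 0, 0]}, {"fingers": 1, "xyz": [0, 0, 0], "delta_rot": [0, 0, 0]}])

```text
time: 6.83
position: [0.5261, -0.0651, 0.1328]
tcp_rot: [-3.121, -0.851, 0.114]
ft_force: [-3.4, -0.5, -0.7]
opening: -0.0005
```

```bash
python3 st.py
```

```text
t 6.8333 pos [ 0.5261 -0.0651  0.1328] in lip frame mm [ 94.7758  -0.9696 -20.0564] 
q [-0.3638  0.2846  2.4752  2.3572  0.5417 -1.1952] F lip [-2.7867 -0.0086  2.1901]
rotvec needed deg (tool) [-0.5392  1.246  -0.5663]
```

```bash
sed -i 's/-.115,()/-.115,((340,376),)/' look.py; python3 look.py 8 186;python3 st.py
```

```text
[ -0.1141 221.2424] 0.11436338381865521 54
[104.7819 109.0863  -0.    ] [106.1945  -0.3253  -0.    ] [ 107.6792 -108.4827    0.    ]
C [184.36 184.22 184.01 183.95 183.78 183.61 183.47 183.39] W [6.24 5.66 4.98 4.4  3.8  3.36 2.83 2.6 ]
tip px 302.3 183.1732054694441 [105.3377 131.1241 -13.    ] remaining mm 0.863946892496017
t 6.9833 pos [ 0.5248 -0.065   0.1319] in lip frame mm [ 93.2904  -0.6837 -19.6704] 
q [-0.3649  0.2859  2.4775  2.3588  0.5438 -1.198 ] F lip [-0.2274  0.0791  0.034 ]
rotvec needed deg (tool) [-0.5544  1.2964 -0.5981]
```

play_rows(increments=[{"fingers": 1, "xyz": [-0.4, 0, 0], "delta_rot": [0, 0, 0]}, {"fingers": 1, "xyz": [-0.3, 0, -0.3], "delta_rot": [0, 0, 0]}, {"fingers": 1, "xyz": [0, 0, -0.7], "delta_rot": [0, 0, 0]}, {"fingers": 1, "xyz": [0, 0, -0.7], "delta_rot": [0, 0, 0]}, {"fingers": 1, "xyz": [0.1, 0, -0.7], "delta_rot": [0, 0, 0]}, {"fingers": 1, "xyz": [0.3, 0, -0.4], "delta_rot": [0, -3, 0]}])

```text
time: 7.48
position: [0.4336, -0.0729, 0.1806]
tcp_rot: [-3.102, -0.818, 0.108]
ft_force: [-0.1, 1.2, -0.8]
opening: -0.0
```

```bash
python3 st.py; sed -i 's/-.115,((340,376),)/-.115,()/' look.py; python3 look.py 9 186; cd pics; python3 -c "
import cv2;im=cv2.imread('top9.png');cv2.imwrite('top9b.png',im)"
```

```text
t 7.4833 pos [ 0.4336 -0.0729  0.1806] in lip frame mm [71.7412  3.2161 81.6747] 
q [-0.5532  0.0006  2.57    1.766   0.5104 -0.7214] F lip [-0.541   1.2057 -0.5362]
rotvec needed deg (tool) [-1.3695  3.0988 -0.8658]
[ -0.1135 221.0178] 0.12081356914552352 95
[104.878 109.08    0.   ] [106.2081  -0.3253   0.    ] [ 107.6116 -108.4871   -0.    ]
C [184.36 184.22 184.03 183.94 183.78 183.64 183.47 183.38] W [6.25 5.64 4.94 4.45 3.77 3.32 2.76 2.64]
tip px 302.3 183.16858707249742 [105.3512 131.123  -13.    ] remaining mm 0.7648883986312427
```

View pics/top9.png

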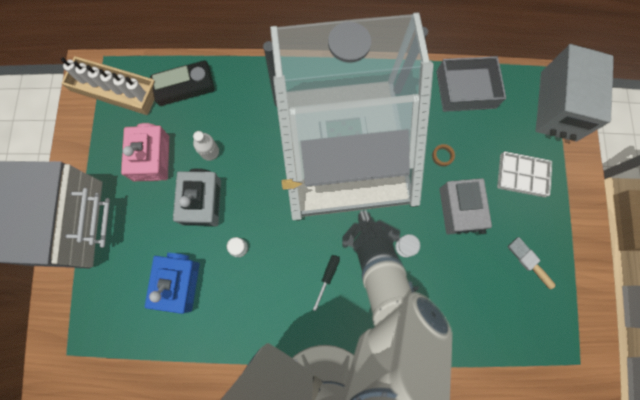

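The window is about 0.8 mm from level and the pointer hasn't moved. Next is the toggle: lift, straighten the tool and cross to the left.

play_rows(increments=[{"fingers": 1, "xyz": [0.3, 0, -0.6], "delta_rot": [0, -3, 0]}, {"fingers": 1, "xyz": [0.3, 0, -0.6], "delta_rot": [0, -6, 0]}, {"fingers": 1, "xyz": [0.1, 0, -0.4], "delta_rot": [0, -7, 0]}, {"fingers": 1, "xyz": [0, 0, -0.2], "delta_rot": [0, -7, 0]}, {"fingers": 1, "xyz": [0, 0, 0], "delta_rot": [0, -7, 0]}, {"fingers": 1, "xyz": [0, 0, 0], "delta_rot": [0, -7, 0]}, {"fingers": 1, "xyz": [0, 0, 0], "delta_rot": [0, -7, 0]}])

```text
time: 8.22
position: [0.4279, -0.0476, 0.2024]
tcp_rot: [-3.037, -0.487, 0.155]
ft_force: [-0.7, -0.2, 0.0]
opening: 0.0003
```

```bash
python3 st.py
```

```text
t 8.2167 pos [ 0.4279 -0.0476  0.2024] in lip frame mm [86.9541 29.0581 97.5707] 
q [-0.3765 -0.0913  2.3414  0.6106  0.6035  0.555 ] F lip [-0.4077 -0.0816  0.5508]
rotvec needed deg (tool) [-6.8242 22.1512 -0.0183]
```

play_rows(increments=[{"fingers": 1, "xyz": [0, -0.2, -0.5], "delta_rot": [-1.5, -6, 0]}, {"fingers": 1, "xyz": [0, -0.4, -0.5], "delta_rot": [-1.5, -6, 0]}, {"fingers": 1, "xyz": [0, -0.6, -0.3], "delta_rot": [-1.5, -6, 0]}, {"fingers": 1, "xyz": [0, -0.8, 0], "delta_rot": [-1, -6, 0]}, {"fingers": 1, "xyz": [0, -0.9, 0], "delta_rot": [0, -4, 0]}, {"fingers": 1, "xyz": [0, -0.9, 0], "delta_rot": [0, 0, 0]}])

```text
time: 8.72
position: [0.3855, 0.096, 0.2389]
tcp_rot: [-3.081, -0.071, 0.204]
ft_force: [1.9, -0.2, -0.5]
opening: 0.0001
```

```bash
python3 st.py
```

```text
t 8.7167 pos [0.3855 0.096  0.2389] in lip frame mm [ 99.7765 176.8987 139.0475] 
q [ 0.1873 -0.0678  2.1199  0.0721  1.0204  1.5161] F lip [ 0.8202 -0.4212 -1.7478]
rotvec needed deg (tool) [-5.2696 46.0049  2.5525]
```

play_rows(increments=[{"fingers": 1, "xyz": [0.25, -0.85, 0], "delta_rot": [-0.5, -1, 2]}, {"fingers": 1, "xyz": [0.22, -0.85, 0], "delta_rot": [-0.5, -1, 2]}, {"fingers": 1, "xyz": [0.2, -0.85, 0], "delta_rot": [-0.5, -1, 2]}, {"fingers": 1, "xyz": [0.15, -0.85, 0], "delta_rot": [-0.5, 0, 2]}, {"fingers": 1, "xyz": [0.1, -0.85, 0], "delta_rot": [-0.5, 0, 2]}, {"fingers": 1, "xyz": [0.1, -0.85, 0], "delta_rot": [-0.5, 0, 0]}, {"fingers": 1, "xyz": [0, 0, 0], "delta_rot": [0, 0, 0]}])

```text
time: 9.3
position: [0.3796, 0.3342, 0.2374]
tcp_rot: [-3.105, 0.048, 0.073]
ft_force: [-1.9, -0.5, -0.1]
opening: -0.0001
```

```bash
python3 - <<'E'
from st import *
st()
for n in("scene","top"):
    im=ctrl.camera(n)[:,:,::-1];cv2.imwrite(f"pics/{n}10.png",im)
E
```

```text
t 9.3 pos [0.3796 0.3342 0.2374] in lip frame mm [114.6164 413.907  119.0609] 
q [0.6804 0.1704 1.8664 0.0631 1.124  2.1512] F lip [-1.3299 -0.2377  1.3783]
rotvec needed deg (tool) [-0.59   52.6484 -4.0069]
```

View pics/scene10.png

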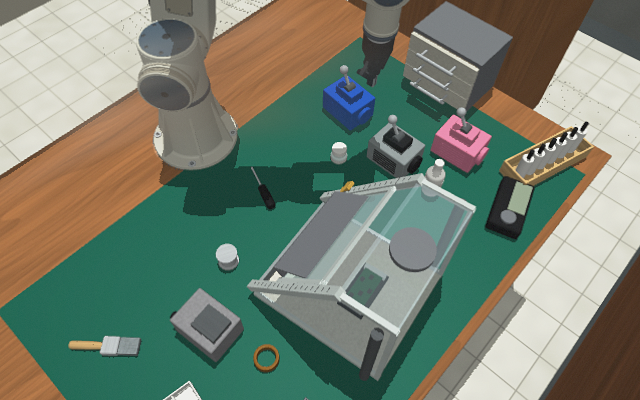

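play_rows(increments=[{"fingers": 1, "xyz": [0.3, -0.1, 0.6], "delta_rot": [0, 2, 2]}, {"fingers": 1, "xyz": [0.2, -0.05, 0.7], "delta_rot": [0, 1, 1]}, {"fingers": 1, "xyz": [0.1, -0.02, 0.7], "delta_rot": [0, 0, 0]}, {"fingers": 1, "xyz": [0, 0, 0.5], "delta_rot": [0, 0, 0]}, {"fingers": 1, "xyz": [0, 0, 0], "delta_rot": [0, 0, 0]}])

```text
time: 9.82
position: [0.3946, 0.339, 0.1281]
tcp_rot: [-3.107, 0.016, 0.028]
ft_force: [-1.7, -1.2, -0.5]
opening: 0.0002
```

```bash
python3 st.py
```

```text
t 9.8167 pos [0.3946 0.339  0.1281] in lip frame mm [ 40.7988 416.7278  36.9041] 
q [0.6822 0.3169 1.9542 0.0492 0.8632 2.1936] F lip [-1.5653 -0.9965  1.0865]
rotvec needed deg (tool) [ 0.6486 50.7946 -6.3361]
```

play_rows(increments=[{"fingers": 1, "xyz": [0.3, 0, -0.25], "delta_rot": [0, 0, 0]}, {"fingers": 1, "xyz": [0.3, 0, -0.1], "delta_rot": [0, 0, 0]}, {"fingers": 1, "xyz": [0.3, 0, 0], "delta_rot": [0, 0, 0]}, {"fingers": 1, "xyz": [0.3, 0, 0], "delta_rot": [0, 0, 0]}, {"fingers": 1, "xyz": [0.3, 0, 0], "delta_rot": [0, 0, 0]}, {"fingers": 1, "xyz": [0.25, 0, 0], "delta_rot": [0, 0, 0]}, {"fingers": 1, "xyz": [0.2, 0, 0], "delta_rot": [0, 0, 0]}])

```text
time: 10.4
position: [0.4737, 0.3372, 0.1399]
tcp_rot: [-3.107, 0.031, 0.031]
ft_force: [-1.1, 0.3, 1.4]
opening: -0.0
```

```bash
python3 st.py
```

```text
t 10.4 pos [0.4737 0.3372 0.1399] in lip frame mm [100.17   404.7924 -15.435 ] 
q [0.5888 0.3926 1.8031 0.0566 0.9546 2.0963] F lip [0.3773 0.4732 1.7145]
rotvec needed deg (tool) [ 0.5139 51.6446 -6.2164]
```

play_rows(increments=[{"fingers": 1, "xyz": [0.2, 0, 0], "delta_rot": [0, 0, 0]}, {"fingers": 1, "xyz": [0.2, 0, 0], "delta_rot": [0, 0, 0]}, {"fingers": 1, "xyz": [0.15, 0, 0], "delta_rot": [0, 0, 0]}])

```text
time: 10.65
position: [0.4939, 0.3372, 0.1384]
tcp_rot: [-3.108, 0.042, 0.03]
ft_force: [-42.3, 3.1, 29.1]
opening: -0.0
```

```bash
python3 st.py
```

```text
t 10.65 pos [0.4939 0.3372 0.1384] in lip frame mm [111.8955 402.1302 -31.6862] 
q [0.5678 0.4224 1.7594 0.0604 0.9795 2.0754] F lip [-4.4318  8.5436 50.5673]
rotvec needed deg (tool) [ 0.6058 52.2576 -6.2735]
```

It reached the stop, and the force rose sharply. I'm backing off and lifting clear.

play_rows(increments=[{"fingers": 1, "xyz": [-0.5, 0, 0], "delta_rot": [0, 0, 0]}, {"fingers": 1, "xyz": [-0.7, 0, 0], "delta_rot": [0, 0, 0]}, {"fingers": 1, "xyz": [-0.7, 0, -0.2], "delta_rot": [0, 0, 0]}, {"fingers": 1, "xyz": [-0.5, 0, -0.7], "delta_rot": [0, 0, 0]}, {"fingers": 1, "xyz": [-0.4, 0, -0.8], "delta_rot": [0, 0, 0]}, {"fingers": 1, "xyz": [0, 0, -0.8], "delta_rot": [0, 0, 0]}, {"fingers": 1, "xyz": [0, 0, 0], "delta_rot": [0, 0, 0]}])

```text
time: 11.23
position: [0.3831, 0.3302, 0.2438]
tcp_rot: [-3.111, 0.049, 0.03]
ft_force: [1.1, 1.9, -0.1]
opening: -0.0
```

```bash
python3 st.py; python3 look.py 11 186; python3 - <<'E'
from h import *
im=ctrl.camera("scene")[:,:,::-1];cv2.imwrite("pics/scene11.png",im)
cv2.imwrite("pics/scene11c.png",cv2.resize(im[60:220,300:500],None,fx=3.7,fy=3.7,interpolation=cv2.INTER_CUBIC))
im=cv2.imread("pics/top11.png");cv2.imwrite("pics/top11c.png",cv2.resize(im[120:260,150:320],None,fx=4,fy=4,interpolation=cv2.INTER_CUBIC))
E
```

```text
t 11.2333 pos [0.3831 0.3302 0.2438] in lip frame mm [121.3386 409.5135 120.8987] 
q [0.6724 0.165  1.8577 0.0587 1.1402 2.1893] F lip [ 0.789   1.7181 -1.0668]
rotvec needed deg (tool) [ 0.7606 52.6444 -6.2169]
[ -0.1135 221.0143] 0.11276163251762795 96
[104.8529 109.0817  -0.    ] [106.1778  -0.3253  -0.    ] [ 107.576  -108.4894    0.    ]
C [184.36 184.21 184.04 183.93 183.76 183.65 183.46 183.35] W [6.3  5.65 4.99 4.43 3.79 3.33 2.72 2.59]
tip px 302.3 183.1495572713355 [105.4069 131.1186 -13.    ] remaining mm 0.8445459728073814
```

View pics/scene11c.png

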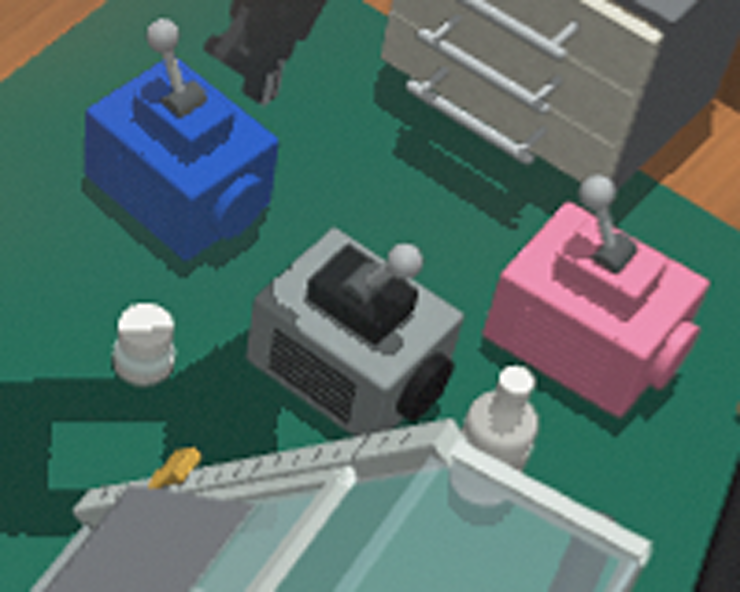

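View pics/top11.png

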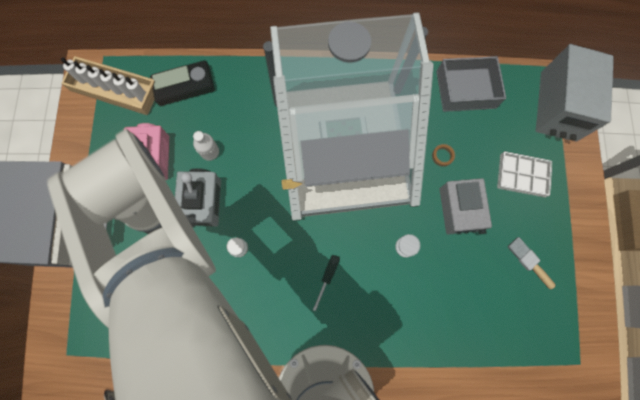

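View pics/top11c.png

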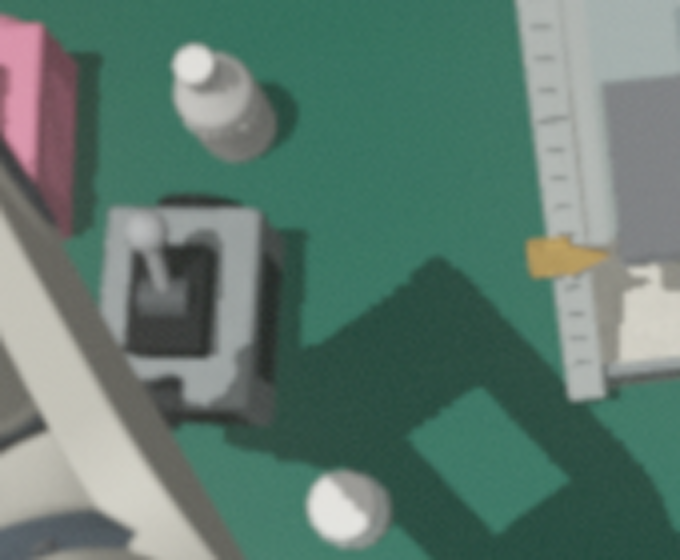

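Scene crop: the fan lever's ball is now at (405,260), leaning away from the robot. The other objects haven't moved. I'll triangulate the ball to check that it's fully over.

```bash
python3 - <<'E'
from h import *
P,e=tri((300+405/3.7,60+261/3.7),(150+147/4,120+230/4));print(P,e)
B=np.array([.4582,.3405,.1554]);print("dx",P[0]-B[0],"full =",2*.060*np.sin(.5))
E
```

```text
[0.51624694 0.34126211 0.15434568] 0.00010463773917405608
dx 0.058046942952014124 full = 0.05753106463250436
```

```bash
python3 -c "
from cell import ctrl
o=ctrl.get_obs();print(o['time'],o['ft_force'],abs(o['qvel']).max());print(ctrl.job_done())"
```

```text
11.4333 [-0.7174461  -0.02831935 -0.49014846] 0.018002830808732568
the job is handed in; nothing more can be done
None
```

I pushed the window up from beneath its lip until it was level with the brass pointer, then pushed the grey fan unit's lever fully over, away from the robot. I handed the job in at 11.4 s with the arm clear of everything.

**Window:** the last top-camera check put the lip's lower edge about 0.8 mm below the pointer tip. I trust that reading to about 1.5 mm. The scene camera views the slope at too shallow an angle to check it independently. The fingertip position at first contact agreed with the measured lip edge to within about 0.2 mm, but a later touch at the end of the push disagreed by about 1 mm. I took the pointer's position from the top camera only, and its apex estimate ranged from 104.7 to 105.4 mm on the same scale.

**Fan lever:** the ball moved 58.0 mm, against 57.5 mm for full travel. Both cameras agreed on its position to within 0.1 mm. The fingertips met the lever's end stop with about 51 N for a moment before I backed off. That is under the 120 N wrist limit; the 40 N limit covers the arm and the gripper's body, and I saw no sign of either touching anything.

**Other objects:** the pointer stayed at the same pixels throughout. By eye, nothing else around the cabinet had moved.

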